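# Air the mold steamer and ease its lid shut

## Robot

A 7-joint arm with a two-finger parallel gripper is mounted at the origin on the work surface. World frame = base frame: x ahead of the robot, y to its left, z up, the work surface at z = 0. Lengths are in m, angles in rad, forces in N, time in s.
With the tool pointing down it reaches from about 0.425 to 0.875 m from the base axis. Payload 9.9 kg.
Tool frame: the origin (TCP) lies midway between the tips of the shut fingers; the grasp point (between the pads) lies 19 mm behind it (env.grasp_offset is the distance from the TCP to the grasp point, in m); z points along the fingers, y is the line along which they close (so a half turn about z gives the same grasp; the last joint's range is limited). The gripper opens to 85 mm and grips with 20 to 120 N. Pads are 22 mm wide; open, the fingers measure 114 mm over their backs; the gripper's body (76 mm by 85 mm) begins 54 mm behind the grasp point. The pads swing forward as they close: fully open they stand 13 mm farther back than shut.
Start: joints at [1.223, 0.576, 0.025, 1.437, -0.015, 1.129, -0.057], TCP at [0.176, -0.652, 0.231] pointing down, gripper open.
Joint ranges: [-2.76, 2.76], [-0.34, 2.15], [-1.52, 1.57], [0.19, 2.46], [-1.09, 4.23], [0.17, 1.99], [-2.82, 2.82]. Speed limits (rad/s): [2.22, 2.22, 3.01, 3.01, 3.14, 3.14, 3.14].

## Interface

Orientations are given as a rotation vector (axis times angle).
In Python, from station import env, capture, camera_model gives the robot as it stands.
- The arm moves only by the tool step_arm, never from a script. Its argument "motion" is a list that holds one entry, the list of rows, each a list of 5 numbers: the shift along the tool's x, y, z in m, then the turn about the tool's z in rad, then the opening, from 0 (shut) to 1 (fully open). A call has 1 to 5 rows; each row shifts and turns the commanded pose from where the row before left it, along the tool's axes as they then stand; what a row does not reach is not made up. A row lasts 1/12 s, in which the tool goes at most 41.7 mm and 7.16 degrees, less where a joint would pass 70% of its speed; a pose out of reach is approached as far as the arm can. A call is refused whole if a number of a shift passes 0.0417 or a number of a turn 0.125, either way. A call with a gripper value outside its range is refused whole. The fingers move at their own pace and stop on an object; "squeeze" is the grip in N (left out, the last holds). Time passes only in rows, so rows that do not move let the fingers close. It gives the time, the measured TCP pose, the force, the opening and the grip force at its end, in the units of the state.
- env.state(): the state, without advancing time (a new reading comes with each control period).
- capture(name): name is "scene" or "side" or "wrist"; returns the picture (480x640x3 uint8, red, green, blue); there is no depth.
- camera_model(name): a dict with "camera_matrix" (3x3 intrinsics, pixels), "R" (3x3) and "t" (3): a world point X has camera coordinates R X + t; the wrist camera has in their place "T_tool_cam" (4x4, takes a point from camera to tool coordinates, whose origin is the TCP and whose axes are the flange's). Camera axes: x right, y down, z forward; pixel columns grow to the right and rows downward; lengths in m; the calibration is good to about 2 mm. A picture is of the moment at which its call begins: read the wrist's pose just before it. camera_model takes no time and is no camera call.
- env.close_job(): hands the job in; it is judged then, once.
The state is a dict: "time_s": time; "joint_pos": joint angles; "qd": joint speeds; "joint_torque": joint torques, N m; "ee_pos": TCP position; "eef_rot": TCP orientation; "ft_force": force on the tool from outside, world axes, zero at the start; "wrist_torque": the same for the moment, N m; "opening": opening from 0.0 (shut) to 1.0 (fully open); "finger_force": force on a finger pad.
Only numpy, scipy, OpenCV 4.12 (cv2) and the standard library are available. Lean on these libraries where they do the work, as an engineer would, in place of code of your own. Each camera call takes 0.05 s, during which the arm holds its last target. There are 200 camera calls.

## Task

Air the steam box that has the orange lid: press its orange lever paddle down until the lid stands fully open and keep it open for two seconds, then let the paddle up slowly so that the lid settles shut without slamming. Work the lid only through its paddle, never touching the lid itself, leave the white-lidded box and everything else on the table as they are, and finish with the hand clear.

Things in the scene. Friction and masses are not known exactly. Their poses are not given: they have to be found in the camera images.
- orange: The steam box to be aired: open-topped stainless box, 170 deep (its x) x 180 wide (its y) x 100 mm high, fixed to the table, with orange lid and orange lever paddle. Origin: centre of its underside, on the table; its -x side is the front, towards the robot, where the paddle sticks out. Shell and tulip molds lie inside.
- orange_lid (a joint): angle of the orange lid (rad): 0 shut, 1.1 fully open (grows as it opens). Flat plate 174 x 188 x 10 mm, about 0.2 to 0.4 kg, hinged along the box's rear top edge (85 mm behind the box origin, 102 mm up); its front edge rises, to about 260 mm above the table. It falls shut by its own weight when the lever is let go.
- orange_lever (a joint): angle of the orange lever (rad): 0 at rest (paddle up, lid shut), 0.45 at its bottom stop (lid fully open), growing as the paddle is pressed down. It is geared to the lid: lid angle = 2.44 x lever angle, always. The pivot is level, along the box's y, 77 mm in front of the box origin and 75 mm up. The paddle pushes back with about 4 to 10 N from the lid's weight; there is no catch, so the lid sinks as the paddle is let up.
- orange_paddle (a point): point on the top face, at the centre, of the orange paddle, a plate 40 mm front to back x 60 mm wide x 10 mm thick on a 22 mm wide arm, some 90 mm from the pivot and 80 mm in front of the box's front wall. At rest it is about 102 mm above the table and slopes up 13 degrees towards the robot; at the bottom stop it is about 61 mm above the table and slopes down as much. The point moves with the lever, only about 3 mm sideways. Its axes at rest are the box's.
- orange_lid_front (a point): middle of the orange lid's front edge, on its top face; 112 mm above the table when shut.
- white: The other steam box, to be left alone: open-topped stainless box, 170 deep (its x) x 180 wide (its y) x 100 mm high, fixed to the table, with white lid and white lever paddle. Origin: centre of its underside, on the table; its -x side is the front, towards the robot, where the paddle sticks out. Shell and tulip molds lie inside.
- white_lid (a joint): angle of the white lid (rad): 0 shut, 1.1 fully open (grows as it opens). Flat plate 174 x 188 x 10 mm, about 0.2 to 0.4 kg, hinged along the box's rear top edge (85 mm behind the box origin, 102 mm up); its front edge rises, to about 260 mm above the table. It falls shut by its own weight when the lever is let go.
- white_lever (a joint): angle of the white lever (rad): 0 at rest (paddle up, lid shut), 0.45 at its bottom stop (lid fully open), growing as the paddle is pressed down. It is geared to the lid: lid angle = 2.44 x lever angle, always. The pivot is level, along the box's y, 77 mm in front of the box origin and 75 mm up. The paddle pushes back with about 4 to 10 N from the lid's weight; there is no catch, so the lid sinks as the paddle is let up.
- white_paddle (a point): point on the top face, at the centre, of the white paddle, a plate 40 mm front to back x 60 mm wide x 10 mm thick on a 22 mm wide arm, some 90 mm from the pivot and 80 mm in front of the box's front wall. At rest it is about 102 mm above the table and slopes up 13 degrees towards the robot; at the bottom stop it is about 61 mm above the table and slopes down as much. The point moves with the lever, only about 3 mm sideways. Its axes at rest are the box's.
- white_lid_front (a point): middle of the white lid's front edge, on its top face; 112 mm above the table when shut.
- pot: stainless pot, 180 mm across, 110 mm high, two loop handles, 250 mm over the handles; origin at the centre of its underside, z up
- jar: glass jar with clamp lid, 90 mm across, 133 mm high; origin at the centre of its underside, z up
- spoon: wooden spoon, 260 mm long, lying flat; origin near its middle, on the table, x along it
- shell_mold: pink silicone shell mold, about 85 mm across, 22 mm high, lying on the table in the middle, between and in front of the two boxes; origin at the centre of its underside
- tulip_mold: lilac silicone tulip mold, about 120 mm long, 27 mm high, lying flat; origin at the centre of its underside
- cup: blue mug, 76 mm across, 70 mm high, on the right beside the boxes; origin at the centre of its underside, z up

How it is judged:
By the outcome, as a careful person would: the job done as asked, in the order asked, and still so for the second after the job is handed in, with the robot touching nothing.
It also fails if it takes over 45 s, if anything falls off the work surface, if the arm or the gripper's body presses on something with over 40 N, if the wrist force passes 120 N, or if a joint passes its speed limit or range.

## Working session

There is one attempt and no reset: what is moved stays moved. The work goes in short steps, Python scripts to look and compute and a tool call to move; the robot and the scene stay as the last step left them, time stands still between calls to the robot, and variables do not carry over. Pictures are saved under pics/ and viewed, at most 10 in all, crops included, and the job is handed in when it is done.

Besides the shell and the picture viewer there is one more tool, called after "Request:" as name([rows], argument=value, ...), one row to a line, values as JSON. step_arm: Moves the arm, as the interface text tells. Its arguments: {"type":"object","properties":{"motion":{"type":"array","items":{"type":"array","items":{"type":"array","items":{"type":"number"}}}},"squeeze":{"type":"number"}},"required":["motion"]}

```bash
mkdir -p pics
python3 - <<'E'
from station import env,capture,camera_model
import cv2
s=env.state();print({k:s[k] for k in('time_s','ee_pos','eef_rot','opening','ft_force')})
for n in('scene','side'):
    cv2.imwrite(f'pics/{n}0.png',capture(n)[:,:,::-1]);m=camera_model(n);print(n,m['camera_matrix'],-m['R'].T@m['t'])
E
```

```text
{'time_s': 0.0, 'ee_pos': array([ 0.1759164 , -0.65120211,  0.23043057]), 'eef_rot': array([-3.11267235e+00, -4.12997450e-01,  4.20832391e-04]), 'opening': 0.9985323039173175, 'ft_force': array([-0.66436623, -0.27302383,  0.69188206])}
scene [[479.57065195   0.         327.25970081]
 [  0.         479.57065195 234.39500402]
 [  0.           0.           1.        ]] [ 1.38998753 -0.0707896   0.7687188 ]
side [[503.3610638    0.         321.87155788]
 [  0.         503.3610638  236.82874805]
 [  0.           0.           1.        ]] [0.23768211 0.94381148 0.9065892 ]
```

View pics/scene0.png

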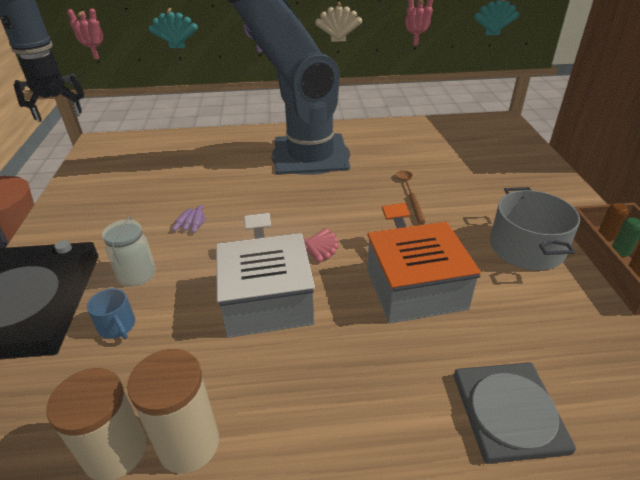

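View pics/side0.png

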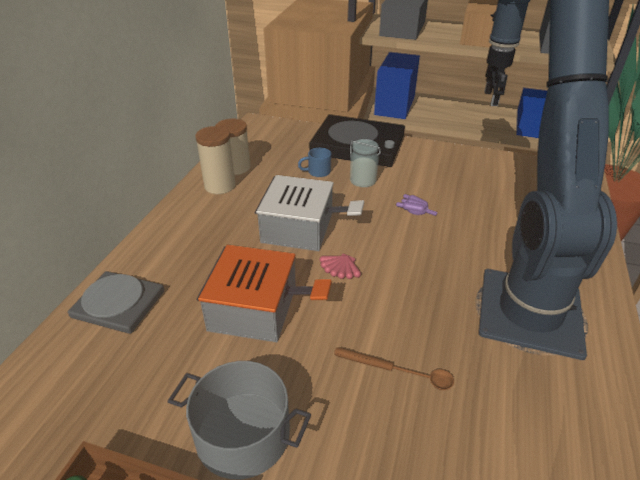

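The scene view shows the orange paddle at about (396,211) and its lid at (420,253). In the side view they are at (320,290) and (250,277). I'll triangulate the paddle next.

```bash
cat > h.py <<'E'
import cv2,numpy as np
from station import env,capture,camera_model
def blobs(img,smin=170):
    h=cv2.cvtColor(img,cv2.COLOR_RGB2HSV)
    m=cv2.inRange(h,(5,smin,120),(16,255,255))
    n,l,st,c=cv2.connectedComponentsWithStats(m)
    return [(st[i,4],c[i],(l==i).astype(np.uint8)) for i in range(1,n) if st[i,4]>120]
def ray(n,p):
    m=camera_model(n);d=m['R'].T@np.linalg.inv(m['camera_matrix'])@[p[0],p[1],1.];return -m['R'].T@m['t'],d/np.linalg.norm(d)
def plane(n,p,z):
    o,d=ray(n,p);return o+d*(z-o[2])/d[2]
def tri(rs):
    A=[np.eye(3)-np.outer(d,d) for o,d in rs];return np.linalg.solve(sum(A),sum(a@o for a,(o,d) in zip(A,rs)))
E
python3 - <<'E'
from h import *
np.set_printoptions(precision=4,suppress=True)
P={}
for n in('scene','side'):
    im=capture(n)
    for a,c,m in blobs(im):
        k=cv2.findContours(m,0,2)[0];q=cv2.boxPoints(cv2.minAreaRect(max(k,key=len)))
        z=.112 if a>2000 else .102
        ap=cv2.approxPolyDP(cv2.convexHull(max(k,key=len)),6,True)[:,0]
        print(n,a,c,plane(n,c,z)); print([plane(n,p,z)[:2].round(3).tolist() for p in ap])
E
```

```text
scene 319 [395.558  210.5549] [0.4826 0.1735 0.102 ]
[[0.458, 0.202], [0.507, 0.198], [0.509, 0.145], [0.461, 0.147]]
scene 4408 [421.6681 254.2003] [0.6555 0.1915 0.112 ]
[[0.715, 0.293], [0.744, 0.111], [0.573, 0.092], [0.553, 0.274]]
side 4019 [248.1772 278.4068] [0.6367 0.2067 0.112 ]
[[0.733, 0.115], [0.566, 0.096], [0.545, 0.281], [0.711, 0.301]]
side 331 [320.3233 289.5468] [0.4735 0.1812 0.102 ]
[[0.462, 0.145], [0.453, 0.205], [0.484, 0.215], [0.494, 0.156]]
```

Request:
step_arm([
  [[0.0297,-0.025,0,0,0],[0.0297,-0.025,0,0,0],[0.0297,-0.025,0,0,0],[0.0297,-0.025,0,0,0],[0.0297,-0.025,0,0,0]],
])

```text
time_s: 0.62
ee_pos: [0.2874, -0.4906, 0.2312]
eef_rot: [-3.114, -0.413, -0.0]
ft_force: [0.8, -0.3, 0.5]
opening: 0.302
finger_force: 0.0
```

Request:
step_arm([
  [[0.0297,-0.025,0,0,0],[0.0297,-0.025,0,0,0],[0.0297,-0.025,0,0,0],[0.0297,-0.025,0,0,0],[0.0297,-0.025,0,0,0]],
])

```text
time_s: 1.03
ee_pos: [0.3982, -0.3312, 0.2314]
eef_rot: [3.114, 0.413, 0.0]
ft_force: [1.6, 0.3, -0.0]
opening: 0.001
finger_force: 0.0
```

Request:
step_arm([
  [[0.0163,-0.0361,0,0,0],[0.0163,-0.0361,0,0,0],[0.0163,-0.0361,0,0,0],[0.0163,-0.0361,0,0,0],[0.0163,-0.0361,0,0,0]],
])

```text
time_s: 1.45
ee_pos: [0.429, -0.1355, 0.2314]
eef_rot: [3.114, 0.413, 0.0]
ft_force: [0.4, -0.7, 0.6]
opening: 0.002
finger_force: 0.0
```

Request:
step_arm([
  [[0.0163,-0.0361,0,0,0],[0.0163,-0.0361,0,0,0],[0.0163,-0.0361,0,0,0],[0.0163,-0.0361,0,0,0],[0.0163,-0.0361,0,0,0]],
])

```text
time_s: 1.87
ee_pos: [0.4607, 0.0601, 0.2315]
eef_rot: [3.114, 0.413, 0.001]
ft_force: [1.0, -0.5, -0.1]
opening: -0.004
finger_force: 0.0
```

Request:
step_arm([
  [[0,0,0,0,0],[0,0,0,0,0]],
])

```text
time_s: 2.03
ee_pos: [0.4608, 0.0606, 0.2312]
eef_rot: [-3.113, -0.421, -0.0]
ft_force: [-0.4, -0.7, 0.1]
opening: -0.0
finger_force: 0.0
```

Run:
```python
from h import *
from scipy.spatial.transform import Rotation as Ro
s=env.state();print(s['ee_pos'],s['eef_rot'])
im=capture('wrist');cv2.imwrite('pics/w1.png',im[:,:,::-1])
m=camera_model('wrist');T=np.eye(4);T[:3,:3]=Ro.from_rotvec(s['eef_rot']).as_matrix();T[:3,3]=s['ee_pos'];W=T@m['T_tool_cam']
print(W.round(3))
for a,c,_ in blobs(im):
    d=W[:3,:3]@np.linalg.inv(m['camera_matrix'])@[*c,1];z=.102 if a<20000 else .112
    print(a,c,W[:3,3]+d*(z-W[2,3])/d[2])
```

```text
[0.46083053 0.06057735 0.23122623] [-3.11261080e+00 -4.21088136e-01 -1.28251025e-04]
[[ 0.265 -0.924 -0.276  0.53 ]
 [-0.964 -0.254 -0.075  0.08 ]
 [-0.001  0.286 -0.958  0.374]
 [ 0.     0.     0.     1.   ]]
11553 [200.25179607  20.85536224] [0.5719639 0.1641915 0.102    ]
5181 [159.28179888 169.8164447 ] [0.47702334 0.17411426 0.102     ]
```

View pics/w1.png

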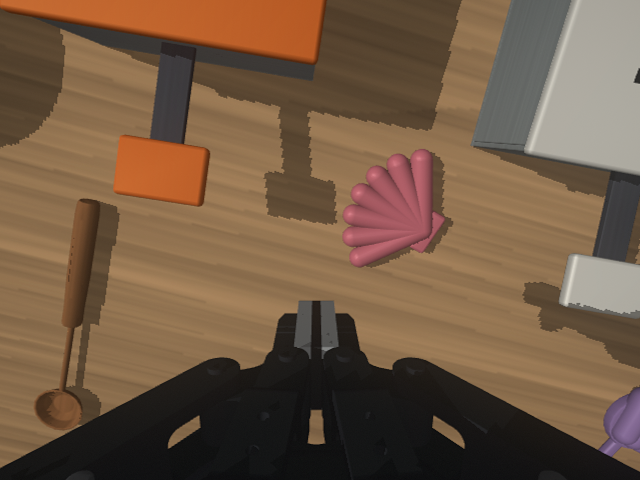

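The wrist view shows the orange paddle centred at (159,170), which is about (0.477, 0.174). That agrees with the scene and side views. The spoon beside it lies flat on the table. Next I move above the paddle and come down.

Request:
step_arm([
  [[0.0158,-0.0354,0,0,0],[0.0158,-0.0354,0,0,0],[0.0158,-0.0354,0,0,0],[0,0,0.025,0,0],[0,0,0.025,0,0]],
])

```text
time_s: 2.5
ee_pos: [0.48, 0.1742, 0.1816]
eef_rot: [-3.113, -0.415, -0.005]
ft_force: [-0.3, -1.1, 0.5]
opening: 0.0
finger_force: 0.0
```

Request:
step_arm([
  [[0,0,0.025,0,0],[0,0,0.025,0,0],[0,0,0.01,0,0],[0,0,0,0,0],[0,0,0,0,0]],
])

```text
time_s: 2.92
ee_pos: [0.4792, 0.172, 0.1216]
eef_rot: [3.114, 0.411, -0.001]
ft_force: [-0.0, -0.5, 0.3]
opening: -0.003
finger_force: 0.0
```

Run:
```python
from h import *
s=env.state();print(s['ee_pos'],s['ft_force'])
a=capture('side')[230:350,230:390];b=capture('wrist')
cv2.imwrite('pics/m1.png',np.hstack([cv2.resize(a,(480,360),interpolation=2),cv2.resize(b,(320,240))[:, :][:240]] if 0 else [cv2.resize(a,(400,300)),cv2.resize(b,(400,300))])[:,:,::-1])
```

```text
[0.47915818 0.17202717 0.12162555] [-0.03574939 -0.45039376  0.30943472]
```

View pics/m1.png

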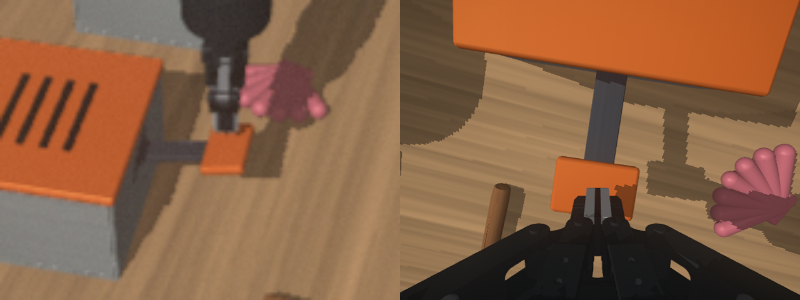

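The fingertips are over the paddle, slightly to its -y side. I'll nudge them over and come down to contact.

Request:
step_arm([
  [[-0.002,-0.005,0.003,0,0],[0,0,0.005,0,0],[0,0,0.004,0,0],[0,0,0.003,0,0],[0,0,0.002,0,0]],
])

```text
time_s: 3.43
ee_pos: [0.4755, 0.1773, 0.104]
eef_rot: [3.114, 0.413, -0.001]
ft_force: [-2.0, 0.2, 11.0]
opening: 0.0
finger_force: 5.3
```

Request:
step_arm([
  [[0,0,0.002,0,0],[0,0,0.002,0,0],[0,0,0.002,0,0],[0,0,0.002,0,0],[0,0,0.002,0,0]],
])

```text
time_s: 3.85
ee_pos: [0.4748, 0.1773, 0.0944]
eef_rot: [3.114, 0.413, -0.002]
ft_force: [-4.9, 0.2, 7.8]
opening: -0.0
finger_force: 3.7
```

Request:
step_arm([
  [[0,0,0.0025,0,0],[0,0,0.0025,0,0],[0,0,0.0025,0,0],[0,0,0.0025,0,0],[0,0,0.0025,0,0]],
])

```text
time_s: 4.27
ee_pos: [0.4744, 0.1772, 0.0816]
eef_rot: [3.114, 0.414, -0.003]
ft_force: [-5.5, -0.6, 8.0]
opening: 0.002
finger_force: 3.8
```

Request:
step_arm([
  [[0,0,0.0025,0,0],[0,0,0.0025,0,0],[0,0,0.0025,0,0],[0,0,0.002,0,0],[0,0,0.0015,0,0]],
])

```text
time_s: 4.68
ee_pos: [0.4744, 0.1772, 0.0705]
eef_rot: [3.114, 0.414, -0.003]
ft_force: [-4.6, -0.0, 4.7]
opening: -0.001
finger_force: 2.7
```

Run:
```python
from h import *
s=env.state();print(s['ee_pos'],s['ft_force'])
cv2.imwrite('pics/m2.png',np.hstack([cv2.resize(capture('side')[170:350,170:410],(400,300)),cv2.resize(capture('scene')[150:330,300:540],(400,300))])[:,:,::-1])
```

```text
[0.4744262  0.17715637 0.07049623] [-4.64901286 -0.0285129   4.65288511]
```

View pics/m2.png

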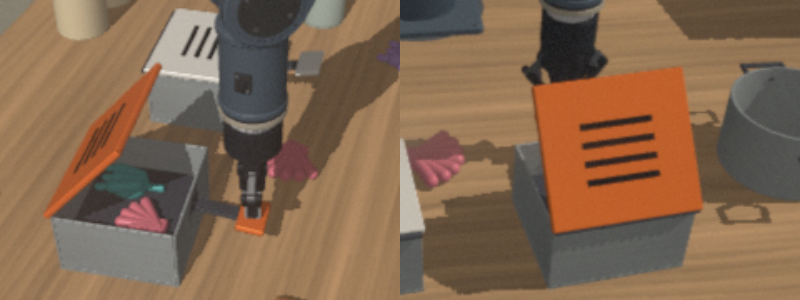

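The lid is most of the way open, worked only by the paddle. I'll ease it down to the stop.

Request:
step_arm([
  [[0,0,0.0015,0,0],[0,0,0.0015,0,0],[0,0,0.0015,0,0],[0,0,0.0015,0,0],[0,0,0.001,0,0]],
])

```text
time_s: 5.2
ee_pos: [0.4757, 0.1773, 0.0636]
eef_rot: [3.114, 0.413, -0.0]
ft_force: [-3.9, -0.8, 3.8]
opening: -0.002
finger_force: 2.1
```

Request:
step_arm([
  [[0,0,0.001,0,0],[0,0,0.001,0,0],[0,0,0.001,0,0]],
])

```text
time_s: 5.45
ee_pos: [0.4759, 0.1774, 0.0618]
eef_rot: [3.114, 0.413, 0.002]
ft_force: [-10.3, -3.2, 35.1]
opening: -0.005
finger_force: 18.4
```

The bottom stop is reached at 35 N. I'll ease off slightly and hold for about 2.5 s.

Request:
step_arm([
  [[0,0,-0.0004,0,0],[0,0,0,0,0],[0,0,0,0,0],[0,0,0,0,0],[0,0,0,0,0]],
])

```text
time_s: 5.87
ee_pos: [0.4758, 0.1773, 0.0622]
eef_rot: [3.114, 0.413, 0.002]
ft_force: [-8.0, -1.8, 19.0]
opening: 0.001
finger_force: 9.9
```

Request:
step_arm([
  [[0,0,0,0,0],[0,0,0,0,0],[0,0,0,0,0],[0,0,0,0,0],[0,0,0,0,0]],
])

```text
time_s: 6.28
ee_pos: [0.4759, 0.1773, 0.0622]
eef_rot: [3.114, 0.413, 0.002]
ft_force: [-7.0, -1.5, 18.8]
opening: -0.003
finger_force: 9.9
```

Run:
```python
from h import *
np.set_printoptions(precision=4,suppress=True)
# lid front-edge corners (highest in both views), triangulated -> height, expected ~.26
R=[];C={}
for n in('scene','side'):
    a,c,m=max(blobs(capture(n)),key=lambda b:b[0]);k=max(cv2.findContours(m,0,2)[0],key=len)
    C[n]=cv2.approxPolyDP(cv2.convexHull(k),6,True)[:,0];print(n,C[n].tolist())
s=C['side'][C['side'][:,1].argsort()][0]   # far front corner in side view (-y)
for p in C['scene'][C['scene'][:,1].argsort()][:2]: print(p,tri([ray('scene',p),ray('side',s)]))
```

```text
scene [[477, 191], [480, 275], [393, 290], [385, 203]]
side [[250, 199], [197, 300]]
[477 191] [0.6499 0.233  0.3052]
[385 203] [0.6649 0.1027 0.2552]
```

Request:
step_arm([
  [[0,0,0,0,0],[0,0,0,0,0],[0,0,0,0,0],[0,0,0,0,0],[0,0,0,0,0]],
])

```text
time_s: 6.8
ee_pos: [0.4758, 0.1774, 0.0622]
eef_rot: [3.114, 0.413, 0.002]
ft_force: [-7.8, -1.7, 18.9]
opening: -0.002
finger_force: 9.9
```

Request:
step_arm([
  [[0,0,0,0,0],[0,0,0,0,0],[0,0,0,0,0],[0,0,0,0,0],[0,0,0,0,0]],
])

```text
time_s: 7.22
ee_pos: [0.4758, 0.1773, 0.0622]
eef_rot: [3.114, 0.413, 0.002]
ft_force: [-8.0, -2.4, 18.5]
opening: -0.001
finger_force: 9.9
```

Request:
step_arm([
  [[0,0,0,0,0],[0,0,0,0,0],[0,0,0,0,0],[0,0,0,0,0],[0,0,0,0,0]],
])

```text
time_s: 7.63
ee_pos: [0.4758, 0.1773, 0.0622]
eef_rot: [3.114, 0.413, 0.002]
ft_force: [-7.8, -2.2, 19.1]
opening: 0.0
finger_force: 9.9
```

Request:
step_arm([
  [[0,0,0,0,0],[0,0,0,0,0],[0,0,0,0,0],[0,0,0,0,0],[0,0,0,0,0]],
])

```text
time_s: 8.05
ee_pos: [0.4759, 0.1773, 0.0622]
eef_rot: [3.114, 0.413, 0.002]
ft_force: [-6.7, -1.4, 18.0]
opening: 0.001
finger_force: 9.9
```

Held for 2.6 s. The lid's front corner triangulates to 0.255 m, against an expected 0.26 m, so it was fully open. Now the slow release.

Request:
step_arm([
  [[0,0,-0.001,0,0],[0,0,-0.0013,0,0],[0,0,-0.0013,0,0],[0,0,-0.0013,0,0],[0,0,-0.0013,0,0]],
])

```text
time_s: 8.47
ee_pos: [0.4756, 0.1773, 0.0674]
eef_rot: [3.114, 0.413, -0.0]
ft_force: [-4.0, 0.0, 4.0]
opening: -0.002
finger_force: 2.0
```

Request:
step_arm([
  [[0,0,-0.0013,0,0],[0,0,-0.0013,0,0],[0,0,-0.0013,0,0],[0,0,-0.0013,0,0],[0,0,-0.0013,0,0]],
])

```text
time_s: 8.88
ee_pos: [0.4755, 0.1773, 0.0741]
eef_rot: [3.114, 0.413, -0.0]
ft_force: [-3.9, -0.7, 4.3]
opening: 0.001
finger_force: 2.7
```

Request:
step_arm([
  [[0,0,-0.0013,0,0],[0,0,-0.0013,0,0],[0,0,-0.0013,0,0],[0,0,-0.0013,0,0],[0,0,-0.0013,0,0]],
])

```text
time_s: 9.3
ee_pos: [0.4756, 0.1773, 0.0807]
eef_rot: [-3.114, -0.413, -0.0]
ft_force: [-4.9, -1.3, 6.6]
opening: 0.001
finger_force: 3.3
```

Request:
step_arm([
  [[0,0,-0.0013,0,0],[0,0,-0.0013,0,0],[0,0,-0.0013,0,0],[0,0,-0.0013,0,0],[0,0,-0.0013,0,0]],
])

```text
time_s: 9.72
ee_pos: [0.4762, 0.1774, 0.0873]
eef_rot: [-3.114, -0.413, -0.002]
ft_force: [-2.4, -1.1, 5.9]
opening: 0.002
finger_force: 3.2
```

Request:
step_arm([
  [[0,0,-0.0013,0,0],[0,0,-0.0013,0,0],[0,0,-0.0013,0,0],[0,0,-0.001,0,0],[0,0,-0.001,0,0]],
])

```text
time_s: 10.13
ee_pos: [0.4771, 0.1776, 0.0935]
eef_rot: [-3.114, -0.413, -0.005]
ft_force: [0.5, -2.0, 7.2]
opening: -0.0
finger_force: 3.3
```

Request:
step_arm([
  [[0,0,-0.0007,0,0],[0,0,-0.0007,0,0],[0,0,-0.0007,0,0],[0,0,-0.0007,0,0],[0,0,-0.0007,0,0]],
])

```text
time_s: 10.55
ee_pos: [0.4778, 0.1777, 0.0972]
eef_rot: [-3.114, -0.412, -0.007]
ft_force: [1.5, -1.7, 6.7]
opening: 0.0
finger_force: 3.4
```

Request:
step_arm([
  [[0,0,-0.0006,0,0],[0,0,-0.0006,0,0],[0,0,-0.0006,0,0],[0,0,-0.0006,0,0],[0,0,-0.0006,0,0]],
])

```text
time_s: 10.97
ee_pos: [0.4785, 0.1778, 0.1004]
eef_rot: [-3.113, -0.412, -0.009]
ft_force: [3.7, -1.8, 6.0]
opening: 0.001
finger_force: 3.4
```

Request:
step_arm([
  [[0,0,-0.0005,0,0],[0,0,-0.0005,0,0],[0,0,-0.0005,0,0],[0,0,-0.0005,0,0],[0,0,-0.0005,0,0]],
])

```text
time_s: 11.38
ee_pos: [0.4792, 0.1779, 0.103]
eef_rot: [-3.113, -0.411, -0.01]
ft_force: [4.7, -1.1, 5.7]
opening: -0.0
finger_force: 3.3
```

Request:
step_arm([
  [[0,0,-0.0005,0,0],[0,0,-0.0005,0,0],[0,0,-0.0005,0,0],[0,0,-0.0005,0,0],[0,0,-0.0005,0,0]],
])

```text
time_s: 11.8
ee_pos: [0.4758, 0.1775, 0.1043]
eef_rot: [-3.114, -0.413, -0.0]
ft_force: [2.6, 0.2, 1.2]
opening: -0.004
finger_force: 0.9
```

Request:
step_arm([
  [[0,0,-0.0005,0,0],[0,0,-0.0005,0,0],[0,0,-0.0005,0,0],[0,0,-0.001,0,0],[0,0,-0.002,0,0]],
])

```text
time_s: 12.22
ee_pos: [0.4751, 0.1772, 0.1086]
eef_rot: [3.114, 0.413, -0.002]
ft_force: [-0.5, -0.2, 0.7]
opening: 0.002
finger_force: 0.0
```

Request:
step_arm([
  [[0,0,-0.01,0,0],[0,0,-0.025,0,0],[0,0,-0.03,0,0],[0,0,-0.03,0,0],[0,0,-0.015,0,0]],
])

```text
time_s: 12.63
ee_pos: [0.4764, 0.1779, 0.2229]
eef_rot: [-3.113, -0.413, -0.006]
ft_force: [1.0, -0.4, 0.2]
opening: 0.0
finger_force: 0.0
```

Request:
step_arm([
  [[0,0,0,0,0],[0,0,0,0,0],[0,0,0,0,0],[0,0,0,0,0],[0,0,0,0,0]],
])

```text
time_s: 13.05
ee_pos: [0.4751, 0.1771, 0.2179]
eef_rot: [3.114, 0.413, -0.003]
ft_force: [0.7, 0.3, -0.1]
opening: -0.001
finger_force: 0.0
```

Run:
```python
from h import *
s=env.state();print(s['ee_pos'],s['ft_force'])
cv2.imwrite('pics/m3.png',np.hstack([cv2.resize(capture('side')[130:430,100:500],(400,300)),cv2.resize(capture('scene')[110:350,220:540],(400,300))])[:,:,::-1])
```

```text
[0.47505936 0.17710378 0.21788273] [ 0.73617162  0.32307949 -0.06407019]
```

View pics/m3.png

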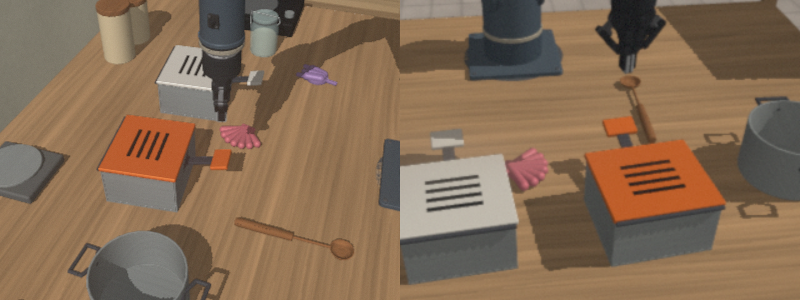

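The orange lid is shut with its paddle back up, the hand is well clear, and the other objects look undisturbed. I'm handing the job in.

```bash
python3 -c "
from station import env
print(env.close_job())"
```

```text
the job is handed in; nothing more can be done
None
```

I handed the job in at about 13 s: the orange lid was held fully open on its stop for about 2.6 s and let down slowly until shut, only the paddle was touched, and the hand finished clear.

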